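Shut and latch the top side-dish container

TASK

The top container of the steel stack has been left open: with the fingertips push its lid down fully shut, then push its clasp down until the flap lies flat against the container's side. Only push: do not lift, tip or shove the stack out of its place, leave the other things on the shelf where they are, and finish clear of everything.

Things in the scene. Friction and masses are not known exactly. Their poses are not given: they have to be found in the camera images.
- stack: three round steel containers clicked together into one loose stack of about 1.4 kg (the lower two are full and shut), 130 mm across (134 mm at the lids), 128 mm tall up to the rim of the open top container. Origin: centre of the underside, on the shelf top. Its z is up, its x points horizontally from the clasp side to the hinge side of the lids; all three clasps are on its -x side, which roughly faces the robot. The lower two clasps are already shut.
- lid (a joint): angle of the top container's lid, rad: 0 = shut flat on the rim, growing as it opens upward (1.57 = upright). The hinge is stiff by friction (0.16 N m): the lid stays where it is left, and about 2 N at its free edge moves it. No spring. The lid is a flat disc 134 mm across and 7 mm thick.
- lid_hinge (a point): the lid's hinge axis, in stack frame at x = +70 mm, y = 0, z = 128 mm; the axis runs along the stack's y. The shut lid's flat top lies 7 mm above it. The lid disc spans 3 to 137 mm from this axis.
- lid_edge (a point): point on the lid's outer (upper) face at its free edge, 137 mm from the hinge axis, moves with the lid.
- clasp (a joint): angle of the clasp on the free edge of that lid, rad, relative to the lid: 0 = flap folded flat, hanging along the container's wall when the lid is shut; 1.57 = sticking straight out from the lid's edge, larger = tipped farther up. It has no spring and stays where left (friction 0.03 N m, about 1 N at its end).
- clasp_pin (a point): the clasp's hinge axis on the lid's edge: with the lid shut it is in stack frame at x = -71.5 mm, y = 0, z = 132 mm, and runs along the stack's y.
- clasp_end (a point): middle of the free end of the clasp flap, 34 mm from its pin. The flap is a steel plate 36 mm wide and 3 mm thick with a 6 mm rolled lip at this end.
- cup: blue plastic cup, 72 mm across, 90 mm tall, open upward; origin at the centre of its underside; to be left alone
- ramekin: glass ramekin, 84 mm across, 45 mm tall; origin at the centre of its underside; to be left alone
- jar: lidded amber glass jar, 68 mm across, 85 mm tall; origin at the centre of its underside; to be left alone
- bowl: small steel bowl, 120 mm across, 50 mm tall; origin at the centre of its underside; to be left alone
- spatula: wooden spatula, 280 mm long, lying flat along its own x; origin at the centre of its underside; to be left alone
- can: plain metal can, 66 mm across, 80 mm tall; origin at the centre of its underside; to be left alone
Mind the look-alikes: they are no part of the job. Of the things shaped like the stack, the steel one is meant.

How it is judged:
By the outcome, as a careful person would: the job done as asked, in the order asked, and still so for the second after the job is handed in, with the robot touching nothing.
It also fails if it takes over 45 s, if anything falls off the work surface, if the arm or the gripper's body presses on something with over 40 N, if the wrist force passes 120 N, or if a joint passes its speed limit or range.

ROBOT

A 7-joint arm with a two-finger parallel gripper is mounted at the origin on the work surface. World frame = base frame: x ahead of the robot, y to its left, z up, the work surface at z = 0. Lengths are in m, angles in rad, forces in N, time in s.
With the tool pointing down it reaches from about 0.425 to 0.975 m from the base axis. Payload 16.7 kg.
Tool frame: the origin (TCP) lies midway between the tips of the shut fingers; the grasp point (between the pads) lies 19 mm behind it; z points along the fingers, y is the line along which they close (so a half turn about z gives the same grasp; the last joint's range is limited). The gripper opens to 85 mm and grips with 20 to 120 N. Pads are 22 mm wide; open, the fingers measure 114 mm over their backs; the gripper's body (76 mm by 85 mm) begins 54 mm behind the grasp point. The pads swing forward as they close: fully open they stand 13 mm farther back than shut.
Start: joints at [1.081, 0.426, 0.074, 1.606, -0.034, 1.111, -0.067], TCP at [0.226, -0.636, 0.231] pointing down, gripper open.
Joint ranges: [-2.85, 2.85], [-0.5, 2.14], [-1.23, 1.37], [0.21, 2.46], [-1.02, 4.16], [0.16, 2.05], [-2.73, 2.73]. Speed limits (rad/s): [1.89, 1.89, 2.39, 2.39, 3.01, 3.01, 3.01].

INTERFACE

Orientations are given as [roll, pitch, yaw] about the fixed x, y, z axes, in that order (R = Rz(yaw) Ry(pitch) Rx(roll)).
In Python, from station import manip gives the robot as it stands.
- The arm moves only by the shell command python3 -m handwheel 'ROWS' [FORCE]. ROWS is a JSON object of lists of equal length, an entry for each row: "dr": the turn, a rotation vector about the tool's x, y, z in rad, a list of three; "linear": the shift along the tool's x, y, z in cm, a list of three; "hand": the opening, from -1 (shut) to 1 (fully open), so that 0 is half open. A call has exactly 10 rows; each row is the pose to reach, as a shift and turn from the pose commanded when the call began, along the tool's axes at that moment; what a row does not reach only later rows make up. A row lasts 1/8 s, in which the tool goes at most 62.5 mm and 10.7 degrees, less where a joint would pass 70% of its speed; a pose out of reach is approached as far as the arm can. A call with a gripper value outside its range is refused whole. The fingers move at their own pace and stop on an object; FORCE is the grip in N (left out, the last holds). Time passes only in rows, so rows that repeat a pose let the fingers close, or fill a call up. It gives the time, the measured TCP pose, the force, the opening and the grip force at its end, in the units of the state.
- manip.sense(): the state, without advancing time (a new reading comes with each control period).
- manip.get_image(name): name is "scene" or "top" or "wrist"; returns a dict with "img" (480x640x3 uint8, red, green, blue), "range_z" (480x640 float32, m along the optical axis (not along the pixel's ray), 0 where there is no reading), "camera_matrix" (3x3 intrinsics, pixels), "R" (3x3) and "t" (3): a world point X has camera coordinates R X + t; the wrist camera has in their place "T_tool_cam" (4x4, takes a point from camera to tool coordinates, whose origin is the TCP and whose axes are the flange's). Camera axes: x right, y down, z forward; pixel columns grow to the right and rows downward; lengths in m; the calibration is good to about 2 mm. The wrist camera is an equidistant fisheye: a pixel r from the principal point sees the ray r / f radians off the axis. A picture is of the moment at which its call begins: read the wrist's pose just before it.
- manip.hand_in(): hands the job in; it is judged then, once.
The state is a dict: "clock": time; "joints": joint angles; "dq": joint speeds; "joint_torque": joint torques, N m; "ee_pos": TCP position; "tcp_rot": TCP orientation; "contact_force": force on the tool from outside, world axes, zero at the start; "torque": the same for the moment, N m; "finger_gap": opening from 0.0 (shut) to 1.0 (fully open); "gripper_force": force on a finger pad.
Only numpy, scipy, OpenCV 4.12 (cv2) and the standard library are available. Lean on these libraries where they do the work, as an engineer would, in place of code of your own. Each camera call takes 0.05 s, during which the arm holds its last target. There are 200 camera calls.

## Working session

There is one attempt and no reset: what is moved stays moved. The work goes in short steps, Python scripts to look and compute and a shell command to move; the robot and the scene stay as the last step left them, time stands still between calls to the robot, and variables do not carry over. Pictures are saved under pics/ and viewed, at most 10 in all, crops included, and the job is handed in when it is done.

```bash
mkdir -p pics
cat > h.py <<'E'
import numpy as np,cv2,pickle
from station import manip
E
python3 - <<'E'
from h import *
s=manip.sense();print(s)
d={}
for n in("scene","top"):
    d[n]=manip.get_image(n);cv2.imwrite(f"pics/{n}0.png",d[n]["img"][:,:,::-1])
    print(n,d[n]["camera_matrix"],d[n]["R"],d[n]["t"])
pickle.dump(d,open("d0.pkl","wb"))
E
```

```text
{'clock': 0.0, 'joints': array([ 1.08049517,  0.42673743,  0.0738382 ,  1.60659359, -0.03412422,
        1.11080193, -0.06707524]), 'dq': array([-7.60433400e-04,  9.75277956e-04,  5.01957129e-04, -7.67074489e-05,
        6.35461430e-04, -1.97988403e-04,  1.04698169e-03]), 'joint_torque': array([-2.95877362e-03, -9.49825144e+01,  3.76008108e+00, -4.63510251e+01,
        1.92683714e-02,  1.03242957e-02,  3.54084898e-05]), 'ee_pos': array([ 0.22546684, -0.6358041 ,  0.23061251]), 'tcp_rot': array([-3.14031307e+00,  6.81838297e-05,  3.40795495e-01]), 'contact_force': array([-0.14118597, -0.95475974, -0.42454695]), 'torque': array([-0.02846438, -0.05896469,  0.03350779]), 'gripper_force': 0.0, 'finger_gap': 0.9976906778405749}
scene [[607.73429904   0.         317.61609553]
 [  0.         607.73429904 229.97048645]
 [  0.           0.           1.        ]] [[-0.18114711  0.98344602 -0.00443197]
 [ 0.84494712  0.15332695 -0.51240141]
 [-0.50323959 -0.09656481 -0.85873462]] [ 0.10149184 -0.43661892  1.84242935]
top [[538.49715737   0.         320.8762678 ]
 [  0.         538.49715737 236.27716771]
 [  0.           0.           1.        ]] [[ 1.01393332e-02 -9.99948590e-01  1.06383004e-04]
 [-9.89570268e-01 -1.00493865e-02 -1.43700016e-01]
 [ 1.43693697e-01  1.35174888e-03 -9.89621288e-01]] [-0.03334286  0.5734776   1.28344203]
```

View pics/scene0.png

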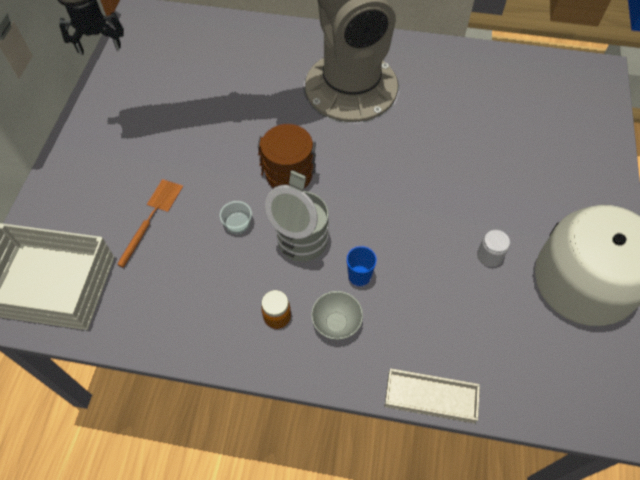

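View pics/top0.png

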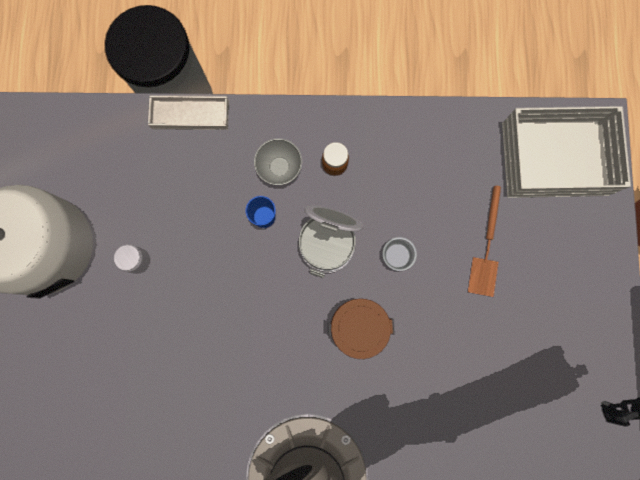

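The scene picture shows the steel stack with its open lid at (300,215) and a shut copper stack at (287,155). In the top picture they are at (327,245) and (361,328). Candidates in the top view are the steel stack (327,245), the copper stack (361,328) and the steel bowl (278,162). I choose the grey stack with the raised lid at (327,245), and will check it in a crop.

```bash
cat >> h.py <<'E'
def cloud(f):
    K=f["camera_matrix"];z=f["range_z"];v,u=np.mgrid[:480,:640]
    P=np.stack([(u-K[0,2])/K[0,0]*z,(v-K[1,2])/K[1,1]*z,z],-1)
    W=(P-f["t"])@f["R"]; W[z==0]=np.nan
    return W
E
python3 - <<'E'
from h import *
d=pickle.load(open("d0.pkl","rb"))
a=cv2.resize(d["top"]["img"][190:370,270:430],None,fx=2.5,fy=2.5,interpolation=2)
b=cv2.resize(d["scene"]["img"][110:290,210:370],None,fx=2.5,fy=2.5,interpolation=2)
cv2.imwrite("pics/crop0.png",np.hstack([a,b])[:,:,::-1])
W=cloud(d["top"]);S=cloud(d["scene"])
print("top z map");
for v in range(200,284,6): print(v,[f"{W[v,u,0]:.3f},{W[v,u,1]:.3f},{W[v,u,2]:.3f}" for u in range(296,368,10)])
# objects: centroid of points above table in top
m=(np.nan_to_num(W[:,:,2])>0.02).astype(np.uint8)
n,l,st,c=cv2.connectedComponentsWithStats(m)
for i in range(1,n):
    if st[i,4]>200:
        q=W[l==i];print(c[i].round(),q.min(0).round(3),q.max(0).round(3))
E
```

```text
top z map
200 ['0.674,0.037,-0.003', '0.673,0.012,0.000', '0.673,-0.014,0.003', '0.674,-0.040,-0.001', '0.675,-0.065,-0.002', '0.674,-0.091,0.001', '0.674,-0.116,0.003', '0.675,-0.142,0.001']
206 ['0.657,0.037,0.001', '0.620,0.006,0.187', '0.626,-0.016,0.160', '0.658,-0.040,0.001', '0.659,-0.065,-0.000', '0.658,-0.091,0.002', '0.659,-0.117,-0.001', '0.660,-0.142,-0.003']
212 ['0.641,0.037,0.002', '0.599,0.004,0.227', '0.602,-0.017,0.213', '0.607,-0.038,0.186', '0.613,-0.061,0.158', '0.643,-0.091,0.002', '0.643,-0.116,0.005', '0.645,-0.143,-0.005']
218 ['0.626,0.036,-0.001', '0.627,0.011,-0.002', '0.582,-0.017,0.248', '0.585,-0.038,0.233', '0.590,-0.060,0.205', '0.596,-0.083,0.177', '0.628,-0.116,0.001', '0.629,-0.142,-0.003']
224 ['0.611,0.036,0.001', '0.592,0.007,0.114', '0.596,-0.016,0.091', '0.567,-0.038,0.266', '0.570,-0.059,0.247', '0.575,-0.081,0.220', '0.578,-0.104,0.202', '0.613,-0.142,-0.001']
230 ['0.595,0.036,0.003', '0.581,0.008,0.093', '0.581,-0.016,0.095', '0.581,-0.040,0.094', '0.550,-0.058,0.295', '0.558,-0.080,0.244', '0.561,-0.102,0.229', '0.597,-0.142,-0.003']
236 
[... 1402 characters left out ...]
75,-0.117,-0.000', '0.475,-0.141,0.003']
[186. 111.] [0.856 0.219 0.02 ] [0.94  0.422 0.04 ]
[570. 148.] [ 0.684 -0.763  0.02 ] [ 0.892 -0.494  0.108]
[276. 159.] [0.701 0.024 0.02 ] [0.819 0.142 0.057]
[335. 158.] [ 0.735 -0.093  0.021] [ 0.799 -0.028  0.093]
[ 40. 242.] [0.415 0.537 0.021] [0.67  0.696 0.222]
[259. 209.] [0.592 0.084 0.02 ] [0.663 0.155 0.096]
[327. 239.] [ 0.475 -0.118  0.036] [0.628 0.024 0.298]
[401. 252.] [ 0.492 -0.258  0.02 ] [ 0.573 -0.177  0.052]
[130. 259.] [0.48  0.401 0.02 ] [0.545 0.465 0.088]
[360. 328.] [ 0.289 -0.191  0.039] [ 0.419 -0.043  0.144]
[621. 412.] [ 0.188 -0.619  0.245] [ 0.239 -0.561  0.359]
[306. 461.] [ 0.003 -0.116  0.02 ] [0.116 0.118 0.343]
```

View pics/crop0.png

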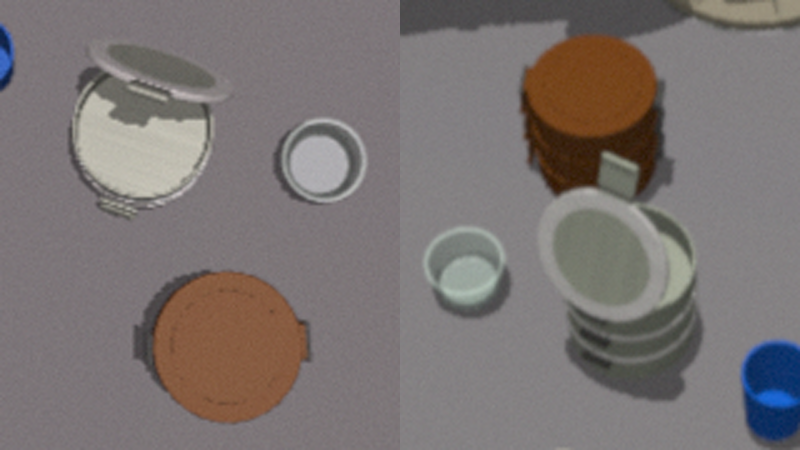

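The crop confirms the grey stack: an open lid at crop (160,70) with the clasp flap sticking up at (620,175), copper stack shut and separate. Next I fit the rim and the lid plane.

Run:
```python
from h import *
from scipy.optimize import least_squares
d=pickle.load(open("d0.pkl","rb"))
W=cloud(d["top"]).reshape(-1,3);S=cloud(d["scene"]).reshape(-1,3)
box=lambda Q:Q[(Q[:,0]>.46)&(Q[:,0]<.66)&(Q[:,1]>-.13)&(Q[:,1]<.035)]
for n,Q in(("top",box(W)),("scene",box(S))):
    r=Q[(Q[:,2]>.120)&(Q[:,2]<.136)&(Q[:,0]<.56)]
    f=least_squares(lambda p:np.hypot(r[:,0]-p[0],r[:,1]-p[1])-p[2],[.54,-.04,.065],loss="soft_l1",f_scale=.003)
    print(n,"rim",f.x,len(r))
    L=Q[(Q[:,2]>.17)]
    for k in range(5):
        c=L.mean(0);nv=np.linalg.svd(L-c,full_matrices=False)[2][2]
        e=(L-c)@nv;L=L[abs(e)<max(.006,0*1)] if k else L[abs(e)<.02]
    if nv[0]<0:nv=-nv
    print("lid n",nv,"c",c,len(L),"yaw",np.arctan2(nv[1],nv[0]),"tilt",np.arctan2(nv[2],np.hypot(nv[0],nv[1])),"zmax",Q[:,2].max(),L[:,2].max())
    T=Q[np.argsort(-Q[:,2])[:15]];print("top pts",T.mean(0))
```

```text
top rim [ 0.55052369 -0.04050895  0.06301116] 138
lid n [ 0.86378527 -0.28492329  0.41556434] c [ 0.58402301 -0.05194314  0.22292574] 790 yaw -0.31861616545189 tilt 0.4285631652871945 zmax 0.29768320911697826 0.29768320911697826
top pts [ 0.55579657 -0.04169704  0.29641697]
scene rim [ 0.55592582 -0.04536543  0.06705031] 82
lid n [ 0.86532379 -0.28138216  0.41477562] c [ 0.5877707  -0.05145901  0.21773812] 1856 yaw -0.31439068588604047 tilt 0.42769619338826026 zmax 0.2971976557742804 0.2960919838975839
top pts [ 0.56028348 -0.04056122  0.29455172]
```

Lid: centre of the stack about (0.553, -0.043), stack yaw -0.315, lid angle 1.14 (leaning toward the robot), clasp top at z 0.297. I approach high to the far side of the lid with fingers shut.

```bash
python3 -m handwheel '{"linear":[[2,-1,-8],[6,-4,-14],[11,-8,-17],[17,-12,-17],[22,-15,-17],[27,-19,-17],[32,-22,-17],[37,-26,-17],[42,-29,-17],[47,-33,-17]],"dr":[[0,0,0.1],[0,0,0.2],[0,0,0.3],[0,0,0.4],[0,0,0.5],[0,0,0.6],[0,0,0.656],[0,0,0.656],[0,0,0.656],[0,0,0.656]],"hand":[-1,-1,-1,-1,-1,-1,-1,-1,-1,-1]}' 30
```

```text
clock: 1.35
ee_pos: [0.5395, -0.1957, 0.4011]
tcp_rot: [3.142, 0.0, -0.316]
contact_force: [1.4, -1.0, -0.5]
finger_gap: -0.001
gripper_force: 0.0
```

```bash
python3 -m handwheel '{"linear":[[1,-3,0],[2,-6,0],[4,-9,0],[5,-12,0],[5,-12,0],[5,-12,3],[5,-12,7],[5,-12,11],[5,-12,15.5],[5,-12,15.5]],"dr":[[0,0,0],[0,0,0],[0,0,0],[0,0,0],[0,0,0],[0,0,0],[0,0,0],[0,0,0],[0,0,0],[0,0,0]],"hand":[-1,-1,-1,-1,-1,-1,-1,-1,-1,-1]}'
python3 - <<'E'
from h import *
print(manip.sense()["ee_pos"])
a=manip.get_image("scene")["img"][90:310,180:400];b=manip.get_image("wrist")["img"]
cv2.imwrite("pics/s1.png",np.hstack([cv2.resize(a,(400,400)),cv2.resize(b,(400,300))[:, :] if 0 else cv2.copyMakeBorder(cv2.resize(b,(400,300)),0,100,0,0,0)])[:,:,::-1])
E
```

```text
clock: 2.6
ee_pos: [0.6214, -0.0995, 0.2435]
tcp_rot: [3.14, 0.006, -0.316]
contact_force: [-0.4, -0.1, 0.8]
finger_gap: -0.001
gripper_force: 0.0
[ 0.62137158 -0.09946145  0.24348893]
```

View pics/s1.png

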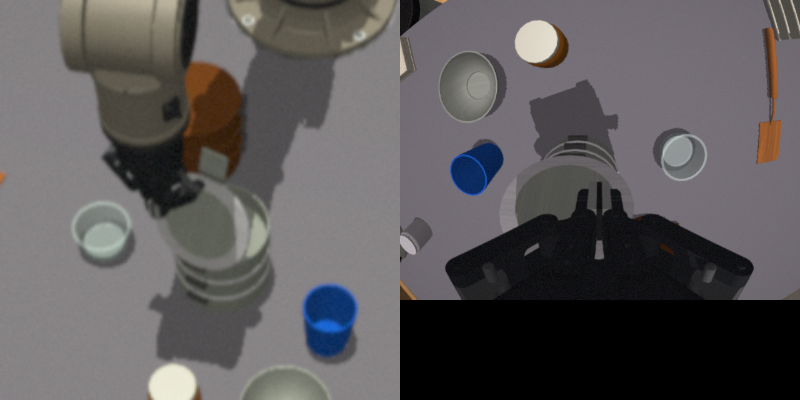

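The scene half shows the shut fingers behind the lid near (165,205). The wrist half shows the lid ahead of the fingertips, which are about 33 mm off to one side. I'll shift over, then follow the lid's arc.

```bash
python3 -m handwheel '{"linear":[[0,-2,0],[-1.5,-3.3,0],[-3,-3.3,0],[-4.6,-3.3,0.1],[-6,-3.3,1],[-7,-3.3,1.7],[-8.3,-3.3,2.9],[-9.4,-3.3,4.3],[-10.3,-3.3,5.9],[-10.3,-3.3,5.9]],"dr":[[0,0,0],[0,0,0],[0,0,0],[0,0,0],[0,0,0],[0,0,0],[0,0,0],[0,0,0],[0,0,0],[0,0,0]],"hand":[-1,-1,-1,-1,-1,-1,-1,-1,-1,-1]}'
```

```text
clock: 3.95
ee_pos: [0.5345, -0.0354, 0.1862]
tcp_rot: [3.141, 0.002, -0.315]
contact_force: [-0.4, 0.8, 0.1]
finger_gap: 0.002
gripper_force: 0.0
```

```bash
python3 -m handwheel '{"linear":[[-0.4,0,1],[-0.6,0,1.7],[-0.8,0,2.5],[-0.9,0,3.2],[-1,0,4],[-1,0,4.5],[-1,0,5],[-1,0,5.2],[-1,0,5.4],[-1,0,5.4]],"dr":[[0,0,0],[0,0,0],[0,0,0],[0,0,0],[0,0,0],[0,0,0],[0,0,0],[0,0,0],[0,0,0],[0,0,0]],"hand":[-1,-1,-1,-1,-1,-1,-1,-1,-1,-1]}'
python3 - <<'E'
from h import *
d=manip.get_image("scene");a=d["img"][90:310,180:400];b=manip.get_image("top");pickle.dump((d,b),open("d2.pkl","wb"))
b=b["img"][180:340,240:440]
cv2.imwrite("pics/s2.png",np.hstack([cv2.resize(a,(400,400)),cv2.resize(b,(400,400))])[:,:,::-1])
E
```

```text
clock: 5.2
ee_pos: [0.5264, -0.0324, 0.1347]
tcp_rot: [3.141, -0.001, -0.315]
contact_force: [-10.1, 0.8, 25.3]
finger_gap: -0.003
gripper_force: 12.6
```

View pics/s2.png

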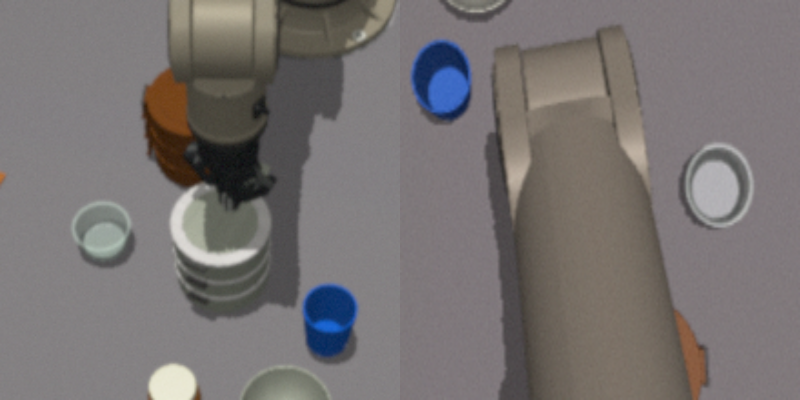

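The scene half shows the lid lying flat at (220,220) under the fingertips, which stand at the shut-lid height with 25 N. I'll lift off, move back over the clasp and look.

```bash
python3 -m handwheel '{"linear":[[0,0,-1],[0,0,-4],[0,0,-7],[-2,0,-10],[-4,0,-12],[-7,0,-12],[-10,0,-12],[-12,0,-12],[-12,0,-12],[-12,0,-12]],"dr":[[0,0,0],[0,0,0],[0,0,0],[0,0,0],[0,0,0],[0,0,0],[0,0,0],[0,0,0],[0,0,0],[0,0,0]],"hand":[-1,-1,-1,-1,-1,-1,-1,-1,-1,-1]}'
python3 - <<'E'
from h import *
from scipy.optimize import least_squares
s=manip.sense();print(s["ee_pos"],s["tcp_rot"])
d=manip.get_image("scene");w=manip.get_image("wrist");pickle.dump((s,d,w),open("d3.pkl","wb"))
print(w["camera_matrix"],w["T_tool_cam"])
S=cloud(d).reshape(-1,3)
Q=S[(abs(S[:,2]-.135)<.006)&(np.hypot(S[:,0]-.553,S[:,1]+.043)<.085)]
h=cv2.convexHull((Q[:,:2]*1000).astype(np.float32))
e=cv2.minEnclosingCircle(h);print(e,np.median(Q[:,2]),len(Q))
c=h[:,0];f=least_squares(lambda p:np.hypot(c[:,0]-p[0],c[:,1]-p[1])-67,[553,-43],loss="soft_l1",f_scale=2);print(f.x)
a=d["img"][90:310,180:400]
cv2.imwrite("pics/s3.png",np.hstack([cv2.resize(a,(320,320)),cv2.copyMakeBorder(w["img"][140:460,80:560],0,0,0,0,0)])[:,:,::-1])
E
```

```text
clock: 6.55
ee_pos: [0.4129, 0.0047, 0.2535]
tcp_rot: [-3.141, -0.001, -0.315]
contact_force: [0.2, 0.6, -0.4]
finger_gap: 0.001
gripper_force: 0.0
[0.41289185 0.00469766 0.25354131] [-3.14124863e+00 -6.33961866e-04 -3.15379812e-01]
[[371.64829954   0.         318.57543578]
 [  0.         371.64829954 238.75215544]
 [  0.           0.           1.        ]] [[ 2.46236597e-04 -9.53329261e-01 -3.01932543e-01  7.70905471e-02]
 [ 9.99999797e-01  4.12298090e-04 -4.86265193e-04 -1.08379336e-03]
 [ 5.88057048e-04 -3.01932361e-01  9.53329168e-01 -1.43421438e-01]
 [ 0.00000000e+00  0.00000000e+00  0.00000000e+00  1.00000000e+00]]
((547.0528564453125, -44.30387496948242), 79.49642944335938) 0.13463803261330198 2149
[552.555292   -41.57238322]
```

View pics/s3.png

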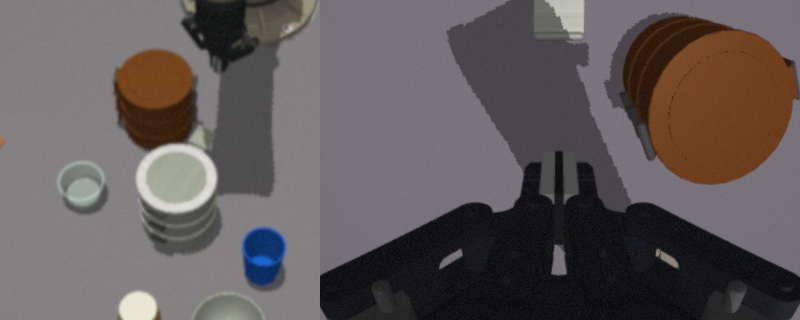

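The scene half shows the lid flat at (177,180) with the flap sticking out toward the robot at (201,138). The wrist half shows the flap's end at (559,38), in line with the fingers. Next I measure the flap.

Run:
```python
from h import *
from scipy.spatial.transform import Rotation as Ro
s,d,w=pickle.load(open("d3.pkl","rb"))
R=Ro.from_euler("xyz",s["tcp_rot"]).as_matrix();K=w["camera_matrix"];T=w["T_tool_cam"]
c=np.array([.5535,-.0425]);X=np.array([.951,-.311]);Y=np.array([.311,.951])
z=w["range_z"]
for v in (120,130,140,150,160,165,170,174,177,180):
    u=319;q=np.array([u-K[0,2],v-K[1,2]])/K[0,0];r=np.hypot(*q)
    ray=np.array([*(q/r*np.tan(r)),1]);P=R@(T[:3,:3]@(ray*z[v,u])+T[:3,3])+s["ee_pos"]
    print(v,P.round(4),"stack",(P[:2]-c)@X,(P[:2]-c)@Y)
S=cloud(d).reshape(-1,3);p=(S[:,:2]-c);sx=p@X;sy=p@Y
m=(sx<-.072)&(sx>-.115)&(abs(sy)<.03)&(S[:,2]>.08)
for a in np.arange(-.112,-.07,.005):
    k=m&(sx>=a)&(sx<a+.005)
    if k.any():print(a,np.median(S[k,2]),np.percentile(sy[k],[2,98]),k.sum())
```

```text
120 [ 0.4898 -0.0193  0.1342] stack -0.06781917966869183 0.002196392635922286
130 [ 0.483  -0.0172  0.1333] stack -0.07490685832397934 0.002188830482080749
140 [ 0.4763 -0.015   0.1353] stack -0.08193251646284541 0.002181726109114358
150 [ 0.4697 -0.0128  0.1356] stack -0.08897713477696996 0.0021741485460320333
160 [ 0.463  -0.0106  0.137 ] stack -0.09592863211295248 0.0021667330360183525
165 [ 0.4596 -0.0095  0.1366] stack -0.09950821130904414 0.00216264614354568
170 [ 0.4561 -0.0084  0.1354] stack -0.10320144414706114 0.0021582524728666033
174 [ 0.4539 -0.0077  0.1394] stack -0.10553770245650179 0.0021563304963047054
177 [ 0.4521 -0.0071  0.1407] stack -0.1074781894053845 0.0021543413669450466
180 [4.301e-01 0.000e+00 2.000e-04] stack -0.13054144584425711 0.002101778376614873
-0.112 0.5051394393164945 [-0.0272994   0.02864185] 555
-0.107 0.5132557617698446 [-0.02210864  0.02714415] 826
-0.102 0.573970642145569 [-0.02714325  0.02170383] 395
-0.09699999999999999 0.6033154363202938 [-0.02817154  0.01444573] 213
-0.09199999999999998 0.6082154812720548 [-0.02871259  0.01166321] 168
-0.08699999999999998 0.5982176348584111 [-0.02915853  0.0104341 ] 167
-0.08199999999999998 0.592302107555712 [-0.02397321  0.0148029 ] 153
-0.07699999999999997 0.5856631644280861 [-0.02216057  0.015041  ] 63
```

```bash
python3 -m handwheel '{"linear":[[2,0,0],[4,0,2],[5.2,0,5],[5.2,0,8],[5.2,0,10.5],[5.2,0,11.5],[5.2,0,12.5],[5.2,0,13.5],[5.2,0,14.4],[5.2,0,14.6]],"dr":[[0,0,0],[0,0,0],[0,0,0],[0,0,0],[0,0,0],[0,0,0],[0,0,0],[0,0,0],[0,0,0],[0,0,0]],"hand":[-1,-1,-1,-1,-1,-1,-1,-1,-1,-1]}'
```

```text
clock: 7.9
ee_pos: [0.4614, -0.0113, 0.1069]
tcp_rot: [3.141, 0.001, -0.315]
contact_force: [-1.1, -0.1, 1.6]
finger_gap: 0.001
gripper_force: 0.5
```

```bash
python3 -m handwheel '{"linear":[[0.1,0,0],[0.2,0,0],[0.3,0,0.1],[0.3,0,0.2],[0.4,0,0.3],[0.4,0,0.4],[0.5,0,0.4],[0.6,0,0.4],[0.6,0,0.4],[0.6,0,0.4]],"dr":[[0,0,0],[0,0,0],[0,0,0],[0,0,0],[0,0,0],[0,0,0],[0,0,0],[0,0,0],[0,0,0],[0,0,0]],"hand":[-1,-1,-1,-1,-1,-1,-1,-1,-1,-1]}'
```

```text
clock: 9.15
ee_pos: [0.4674, -0.0132, 0.1033]
tcp_rot: [-3.142, -0.0, -0.315]
contact_force: [-1.3, -0.3, -0.6]
finger_gap: -0.006
gripper_force: 0.3
```

```bash
python3 -m handwheel '{"linear":[[0.03,0,0],[0.06,0,0],[0.1,0,0],[0.13,0,0],[0.16,0,0],[0.2,0,0],[0.2,0,0],[0.2,0,0],[0.2,0,0],[0.2,0,0]],"dr":[[0,0,0],[0,0,0],[0,0,0],[0,0,0],[0,0,0],[0,0,0],[0,0,0],[0,0,0],[0,0,0],[0,0,0]],"hand":[-1,-1,-1,-1,-1,-1,-1,-1,-1,-1]}'
python3 - <<'E'
from h import *
f=[]
for i in range(6): manip.get_image("wrist");f.append(manip.sense()["contact_force"])
print(np.mean(f,0),np.std(f,0),manip.sense()["ee_pos"])
E
```

```text
clock: 10.4
ee_pos: [0.4693, -0.0138, 0.1033]
tcp_rot: [-3.141, -0.0, -0.315]
contact_force: [-0.7, 1.2, -0.7]
finger_gap: 0.001
gripper_force: 0.4
[-0.50427133  0.38125704 -0.54213952] [0.37544286 0.41652125 0.52472292] [ 0.46928278 -0.01377582  0.10334178]
```

```bash
python3 -m handwheel '{"linear":[[0.02,0,0],[0.04,0,0],[0.06,0,0],[0.08,0,0],[0.1,0,0],[0.12,0,0],[0.15,0,0],[0.15,0,0],[0.15,0,0],[0.15,0,0]],"dr":[[0,0,0],[0,0,0],[0,0,0],[0,0,0],[0,0,0],[0,0,0],[0,0,0],[0,0,0],[0,0,0],[0,0,0]],"hand":[-1,-1,-1,-1,-1,-1,-1,-1,-1,-1]}'
python3 - <<'E'
from h import *
f=[]
for i in range(6): w=manip.get_image("wrist");f.append(manip.sense()["contact_force"])
print(np.mean(f,0),manip.sense()["ee_pos"])
cv2.imwrite("pics/s4.png",cv2.resize(w["img"][60:300,200:440],(600,600),interpolation=2)[:,:,::-1])
E
```

```text
clock: 11.95
ee_pos: [0.4707, -0.0142, 0.1033]
tcp_rot: [-3.141, -0.0, -0.315]
contact_force: [-1.3, 1.1, -0.3]
finger_gap: 0.0
gripper_force: 0.4
[-0.85111922  0.18796078 -0.47981603] [ 0.47069773 -0.01424093  0.10333129]
```

View pics/s4.png

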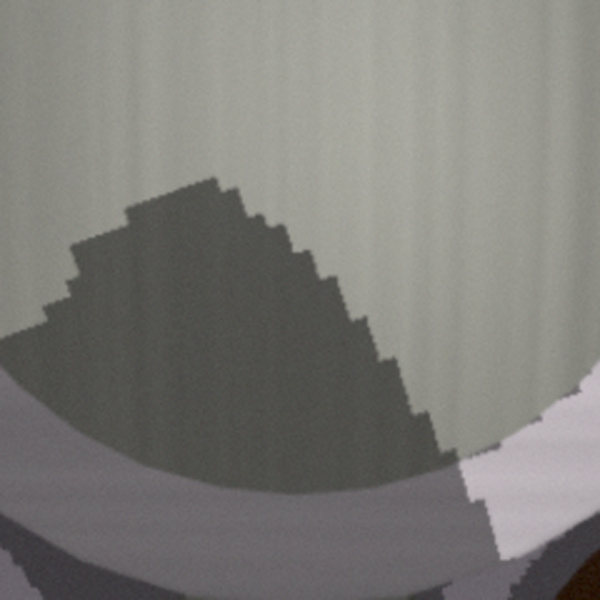

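The crop shows only the shut lid with the arm's shadow on it; the flap is hidden below the edge. I continue by feel.

```bash
python3 -m handwheel '{"linear":[[0.02,0,0],[0.04,0,0],[0.06,0,0],[0.08,0,0],[0.1,0,0],[0.1,0,0],[0.1,0,0],[0.1,0,0],[0.1,0,0],[0.1,0,0]],"dr":[[0,0,0],[0,0,0],[0,0,0],[0,0,0],[0,0,0],[0,0,0],[0,0,0],[0,0,0],[0,0,0],[0,0,0]],"hand":[-1,-1,-1,-1,-1,-1,-1,-1,-1,-1]}'
cat > f.py <<'E'
from h import *
f=[]
for i in range(6): w=manip.get_image("wrist");f.append(manip.sense()["contact_force"])
print(np.mean(f,0),manip.sense()["ee_pos"])
E
python3 f.py
```

```text
clock: 13.5
ee_pos: [0.4716, -0.0145, 0.1033]
tcp_rot: [-3.142, 0.0, -0.315]
contact_force: [-0.8, 0.4, -0.6]
finger_gap: -0.0
gripper_force: 0.5
[-0.97568833  0.21568326  0.02637175] [ 0.47162043 -0.01452829  0.10332301]
```

```bash
python3 -m handwheel '{"linear":[[0.02,0,0],[0.04,0,0],[0.06,0,0],[0.08,0,0],[0.1,0,0],[0.1,0,0],[0.1,0,0],[0.1,0,0],[0.1,0,0],[0.1,0,0]],"dr":[[0,0,0],[0,0,0],[0,0,0],[0,0,0],[0,0,0],[0,0,0],[0,0,0],[0,0,0],[0,0,0],[0,0,0]],"hand":[-1,-1,-1,-1,-1,-1,-1,-1,-1,-1]}'
python3 f.py
```

```text
clock: 15.05
ee_pos: [0.4726, -0.0149, 0.1033]
tcp_rot: [-3.142, 0.0, -0.315]
contact_force: [-1.7, -0.1, -0.9]
finger_gap: 0.002
gripper_force: 0.6
[-1.11957271 -0.10091403 -0.62728147] [ 0.47256673 -0.01483549  0.10330877]
```

```bash
python3 -m handwheel '{"linear":[[0.02,0,0],[0.04,0,0],[0.06,0,0],[0.08,0,0],[0.1,0,0],[0.12,0,0],[0.12,0,0],[0.12,0,0],[0.12,0,0],[0.12,0,0]],"dr":[[0,0,0],[0,0,0],[0,0,0],[0,0,0],[0,0,0],[0,0,0],[0,0,0],[0,0,0],[0,0,0],[0,0,0]],"hand":[-1,-1,-1,-1,-1,-1,-1,-1,-1,-1]}'
python3 f.py
```

```text
clock: 16.6
ee_pos: [0.4727, -0.0149, 0.1031]
tcp_rot: [3.141, 0.002, -0.315]
contact_force: [-8.6, 3.3, 4.5]
finger_gap: -0.001
gripper_force: 4.7
[-8.73534691  2.9984483   5.21215041] [ 0.47271882 -0.01497343  0.10315315]
```

Firm stop: 9 N with no further motion, so the flap is against the wall. I back straight off, rise and check.

```bash
python3 -m handwheel '{"linear":[[-0.3,0,0],[-1,0,0],[-2,0,0],[-3,0,0],[-3.5,0,-2],[-4,0,-6],[-4,-2,-11],[-4,-5,-16],[-4,-8,-18],[-4,-8,-18]],"dr":[[0,0,0],[0,0,0],[0,0,0],[0,0,0],[0,0,0],[0,0,0],[0,0,0],[0,0,0],[0,0,0],[0,0,0]],"hand":[-1,-1,-1,-1,-1,-1,-1,-1,-1,-1]}'
python3 -m handwheel '{"linear":[[0,-3,0],[0,-8,0],[0,-14,0],[0,-20,0],[0,-25,0],[0,-30,0],[0,-33,0],[0,-35,0],[0,-35,0],[0,-35,0]],"dr":[[0,0,0],[0,0,0],[0,0,0],[0,0,0],[0,0,0],[0,0,0],[0,0,0],[0,0,0],[0,0,0],[0,0,0]],"hand":[-1,-1,-1,-1,-1,-1,-1,-1,-1,-1]}'
python3 - <<'E'
from h import *
d0=pickle.load(open("d0.pkl","rb"))
t=manip.get_image("top");d=manip.get_image("scene")
W=cloud(t)
m=(np.nan_to_num(W[:,:,2])>0.02).astype(np.uint8)
n,l,st,c=cv2.connectedComponentsWithStats(m)
for i in range(1,n):
    if st[i,4]>200:
        q=W[l==i];print(c[i].round(),q.min(0).round(3),q.max(0).round(3))
P=W.reshape(-1,3);Q=P[(abs(P[:,2]-.135)<.008)&(np.hypot(P[:,0]-.553,P[:,1]+.043)<.09)]
print("lid",cv2.minEnclosingCircle((Q[:,:2]*1000).astype(np.float32)),Q[:,2].mean())
cv2.imwrite("pics/s5.png",np.hstack([cv2.resize(t["img"][190:310,267:387],(400,400),interpolation=2),cv2.resize(d["img"][90:310,180:400],(400,400))])[:,:,::-1])
E
```

```text
clock: 18.15
ee_pos: [0.461, 0.0754, 0.2848]
tcp_rot: [-3.14, -0.003, -0.312]
contact_force: [-0.6, -1.4, -0.5]
finger_gap: -0.004
gripper_force: 0.0
clock: 19.4
ee_pos: [0.5688, 0.4048, 0.2827]
tcp_rot: [3.14, 0.0, -0.316]
contact_force: [-0.2, -0.7, -1.0]
finger_gap: -0.001
gripper_force: 0.0
[187. 111.] [0.857 0.22  0.02 ] [0.941 0.42  0.037]
[570. 148.] [ 0.684 -0.764  0.02 ] [ 0.892 -0.494  0.108]
[133. 333.] [ 0.002 -0.113  0.02 ] [0.643 0.682 0.847]
[276. 158.] [0.701 0.024 0.02 ] [0.819 0.142 0.057]
[335. 158.] [ 0.736 -0.093  0.02 ] [ 0.798 -0.028  0.092]
[259. 209.] [0.592 0.084 0.02 ] [0.663 0.155 0.098]
[326. 242.] [ 0.474 -0.106  0.039] [0.625 0.025 0.144]
[401. 252.] [ 0.492 -0.259  0.02 ] [ 0.574 -0.177  0.052]
[360. 328.] [ 0.289 -0.191  0.038] [ 0.419 -0.043  0.144]
lid ((550.6419067382812, -40.69971466064453), 74.73722839355469) 0.13582230582728644
```

View pics/s5.png

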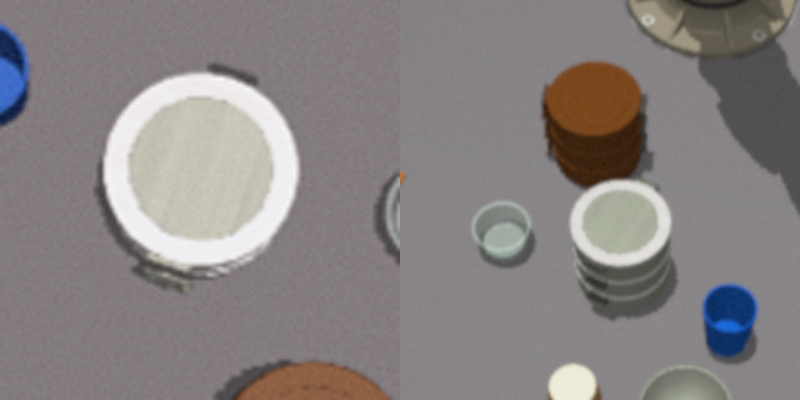

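The top half shows the lid flat with all three clasps in line at (165,272). The scene half shows no flap sticking out, and everything else is in its place. I'll hand it in.

```bash
python3 -c "
from station import manip
print(manip.hand_in())"
```

```text
the job is handed in; nothing more can be done
None
```

The lid is pushed fully shut and the clasp flap folded flat against the container's side; the final images show the stack and its neighbours where they were, with the arm clear, and I handed the job in at about 19.5 s.

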